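# Turn the drained well plate over

### The job

The well plate was left wells-down to drain, sticking out over the lipless edge of the steel riser, and a bottle has toppled onto the riser beside it. First stand the bottle upright, cap up, in the middle of the black rubber mat; then turn the plate over so that it lies flat on the riser with its wells facing up, its long edge pushed home against the riser's lip. Leave the cup, the amber bottle and the dishes where they stand.

Things in the scene. Friction and masses are not known exactly. Their poses are not given: they have to be found in the camera images.
- riser: fixed riser of steel sheet, 190 x 190 mm, flat deck 50 mm above the bench. Origin on the bench under its middle; x points to the edge with the lip. Beneath the 6 mm deck it is open at both x ends (44 mm high, 180 mm wide between 5 mm side walls). The lip on the deck is 10 mm high, its inner face at x = +90 mm; the opposite edge, at x = -95 mm, has no lip
- plate: loose white plastic well plate, 85 mm (its x) by 128 mm (its y) by 16 mm thick, 110 g, with 12 round wells in one face and a plain base on the other. Origin in the middle of the well face; z points out through the base. It starts wells down on the deck (z up), a long side sticking out 24 to 36 mm beyond the deck's lipless edge; wells up means z straight down
- plate_wells (a point): middle of the plate's well face (same point as the plate's origin)
- bottle: loose square white plastic bottle with black screw cap, 160 g, 94 mm long: body 40 x 40 mm and 66 mm long, then neck and 26 mm cap. Starts lying on the deck between plate and lip. x points along it from foot to cap; origin halfway along its 94 mm length on the side wall that starts underneath, so its axis is at z = +20 mm
- bottle_foot (a point): middle of the bottle's foot, on its axis (47 mm towards -x from mid-length)
- mat: fixed black rubber mat, 110 x 110 mm and 4 mm thick, flat on the bench left or right of the riser; origin under its middle
- mat_top (a point): middle of the mat's upper face
- cup: orange plastic cup, 72 mm across and 95 mm high, with brushes and a rod standing in it up to 195 mm; bystander, on the side of the riser away from the mat. Origin in the middle of its underside, z up
- amber: round amber bottle, 54 mm across and 110 mm high, upright; bystander. Origin in the middle of its underside, z up
- dishes: stack of three round dishes, 90 mm across and 44 mm high; bystander. Origin in the middle of its underside, z up
Things that resemble listed ones, but are neither listed nor needed, are in the scene too. Of the things shaped like the bottle, the white one is meant.

How it is judged:
On the way, in this order (a step that is already met when the one before it is completed fails the run):
1. the bottle stands upright, cap up, in the middle of the mat (foot within 32 mm of the mat's middle) (angle between bottle's own x axis and vertical below 0.08 rad and horizontal distance between bottle_foot and mat_top below 0.032 m and height (world z) of bottle_foot below 0.009 m), for 0.2 s.
2. the plate lies on the riser with its wells up (angle between plate's own z axis and vertical above 3.04 rad and z of plate_wells in the frame of riser above 0.06 m), for 0.2 s.
At the end, for the whole second after the job is handed in: Plate wells up within 0.1 rad, wholly on the deck, square to the riser within 0.08 rad, rear edge within 7 mm of the lip. Bottle upright within 0.08 rad, cap up, its foot on the mat within 32 mm of the middle. Both at rest (all of step 1 and all of step 2 and x of plate_wells in the frame of riser between 0.0405 and 0.056 m and y of plate_wells in the frame of riser between -0.031 and 0.031 m and z of plate_wells in the frame of riser below 0.07 m and angle between the x axis of plate and the x axis of riser, either way round below 0.08 rad and linear speed of each of plate, bottle below 0.02 m/s); the robot touches nothing.
It fails at once if the cup of brushes is moved more than 20 mm or tipped (distance of cup from where it was at the start of the episode above 0.02 m or angle between cup's own z axis and vertical above 0.25 rad).
It fails at once if the amber bottle is moved more than 20 mm or tipped (distance of amber from where it was at the start of the episode above 0.02 m or angle between amber's own z axis and vertical above 0.25 rad).
It fails at once if the stack of dishes is moved more than 20 mm or tipped (distance of dishes from where it was at the start of the episode above 0.02 m or angle between dishes's own z axis and vertical above 0.25 rad).
It also fails if it takes over 64 s, if anything falls off the work surface, if the arm or the gripper's body presses on something with over 40 N, if the wrist force passes 120 N, or if a joint passes its speed limit or range.

### The arm

A 7-joint arm with a two-finger parallel gripper is mounted at the origin on the work surface. World frame = base frame: x ahead of the robot, y to its left, z up, the work surface at z = 0. Lengths are in m, angles in rad, forces in N, time in s.
With the tool pointing down it reaches from about 0.4 to 0.85 m from the base axis. Payload 6.9 kg.
Tool frame: the origin (TCP) lies at the very end of the fingers, on their centre line; the grasp point (between the pads) lies 19 mm behind it; z points along the fingers, y is the line along which they close (so a half turn about z gives the same grasp; the last joint's range is limited). The gripper opens to 85 mm and grips with 20 to 120 N. Pads are 22 mm wide; open, the fingers measure 114 mm over their backs; the gripper's body (76 mm by 85 mm) begins 54 mm behind the grasp point. The pads swing forward as they close: fully open they stand 13 mm farther back than shut.
Start: joints at [1.357, 0.507, -0.238, 1.5, 0.126, 1.149, -0.155], TCP at [0.196, -0.594, 0.231] pointing down, gripper open.
Joint ranges: [-3.08, 3.08], [-0.24, 2.05], [-1.43, 1.35], [0, 2.5], [-1.52, 4.66], [0.17, 1.96], [-2.89, 2.89]. Speed limits (rad/s): [2.39, 2.39, 3.14, 3.14, 3.14, 3.14, 3.14].

### API

Orientations are given as a 3x3 rotation matrix whose columns are the frame's x, y, z axes.
In Python, from station import * gives the robot as it stands. The module is installed in compiled form; this text tells all that it offers. Calls block until the motion is done:
- reach(position, orientation): joint-space move of the TCP to a pose.
- move_straight(position, orientation=None, speed=0.15): straight line of the TCP; orientation=None keeps the orientation; speed is the mean speed in m/s.
- set_joints(angles): joint-space move.
- open_gripper() and close(newtons=None): open the fingers fully, or close them until they stop; newtons is the grip in N (None keeps the last).
- dwell(seconds).
- inverse_kinematics(position, orientation): joint angles nearest the present ones, or None.
- state(): the state.
- get_image(name): name is "side" or "top"; returns a dict with "image" (400x640x3 uint8, blue, green, red), "mtx" (3x3 intrinsics, pixels), "pose" (4x4, takes a point from camera to world coordinates). Camera axes: x right, y up, looking along -z (the intrinsics and any distortion apply to the point x, -y, -z); pixel columns grow to the right and rows downward; lengths in m; the calibration is good to about 2 mm. A picture is of the moment at which its call begins. There is no depth.
A pose or a line that the arm cannot do raises IKError and nothing moves.
- hand_in(): hands the job in; it is judged then, once.
The state is a dict: "time": time; "q": joint angles; "joint_vel": joint speeds; "joint_torque": joint torques, N m; "eef_pos": TCP position; "tcp_rot": TCP orientation; "force": force on the tool from outside, world axes, zero at the start; "moment": the same for the moment, N m; "gripper_width": finger opening in m; "gripper_force": force on a finger pad.
Only numpy, scipy, OpenCV 4.12 (cv2) and the standard library are available. Lean on these libraries where they do the work, as an engineer would, in place of code of your own. Each camera call takes 0.05 s, during which the arm holds its last target. There are 200 camera calls.

## Working session

There is one attempt and no reset: what is moved stays moved. The work goes in short steps, each a Python script; the robot and the scene stay as the last script left them, time stands still between calls to the robot, and variables do not carry over. Pictures are saved under pics/ and viewed, at most 10 in all, crops included, and the job is handed in when it is done.

```bash
mkdir -p pics; python3 - <<'E'
from station import *
import cv2,numpy as np
for n in("side","top"):
    d=get_image(n);cv2.imwrite(f"pics/{n}0.png",d["image"]);print(n,np.round(d["mtx"],1).tolist(),np.round(d["pose"],3).tolist(),[k for k in d])
    np.savez(f"{n}0.npz",**{k:v for k,v in d.items() if k in("image","mtx","pose")})
s=state();print(s["time"],s["force"],s["gripper_width"]);print(np.round(s["tcp_rot"],2).tolist())
E
```

```text
side [[429.3, 0.0, 321.5], [0.0, 429.3, 205.0], [0.0, 0.0, 1.0]] [[-0.813, 0.374, -0.447, 0.085], [-0.582, -0.489, 0.65, 0.755], [0.024, 0.788, 0.615, 0.803], [0.0, 0.0, 0.0, 1.0]] ['image', 'mtx', 'pose']
top [[453.4, 0.0, 316.0], [0.0, 453.4, 194.3], [0.0, 0.0, 1.0]] [[-0.011, 0.98, -0.199, 0.349], [-1.0, -0.011, 0.001, 0.002], [-0.001, 0.199, 0.98, 1.362], [0.0, 0.0, 0.0, 1.0]] ['image', 'mtx', 'pose']
0.1 [-0.62394705  0.06886856 -0.92598638] 0.0855448446914951
[[0.95, 0.31, -0.0], [0.31, -0.95, 0.0], [-0.0, -0.0, -1.0]]
```

View pics/side0.png

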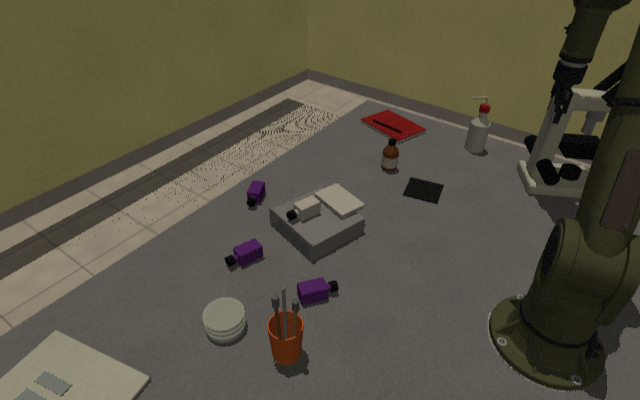

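View pics/top0.png

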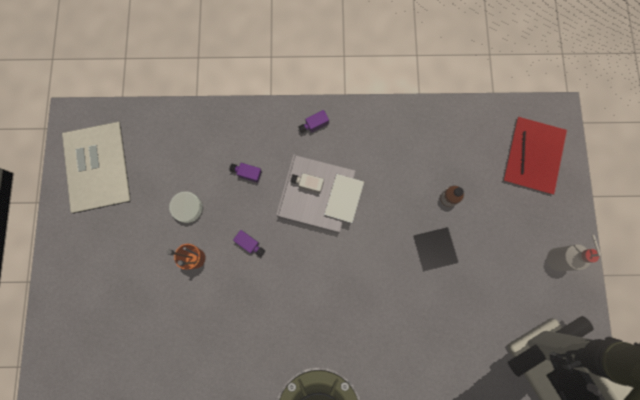

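Top view: the white bottle (top 308,183; side 303,208) lies on the riser, with its cap at top (296,180). The plate is at top (344,198), overhanging the right edge, and the mat is at top (436,249). The similar bottles at top (317,122), (245,172) and (250,243) are purple, so the white one is meant. I'll confirm that in a crop and measure.

```bash
cat > h.py <<'E'
import numpy as np,cv2
def load(n): return dict(np.load(n))
def ray(d,uv):
    P=d["pose"];v=np.linalg.inv(d["mtx"])@[uv[0],uv[1],1.]
    return P[:3,3],P[:3,:3]@(v*[1,-1,-1])
def onz(d,uv,z):
    o,r=ray(d,uv);return o+r*(z-o[2])/r[2]
def proj(d,p):
    P=d["pose"];c=P[:3,:3].T@(np.asarray(p,float)-P[:3,3]);c=d["mtx"]@(c*[1,-1,-1]);return c[:2]/c[2]
def tri(a,ua,b,ub):
    o1,r1=ray(a,ua);o2,r2=ray(b,ub)
    s=np.linalg.lstsq(np.c_[r1,-r2],o2-o1,rcond=None)[0]
    p,q=o1+s[0]*r1,o2+s[1]*r2;return (p+q)/2,np.linalg.norm(p-q)
E
python3 - <<'E'
from h import *
t=load("top0.npz");s=load("side0.npz")
a=cv2.resize(t["image"][140:245,260:380],None,fx=5,fy=5,interpolation=cv2.INTER_CUBIC)[:525,:600]
b=cv2.resize(s["image"][175:265,260:375],None,fx=3.4,fy=5.8,interpolation=cv2.INTER_CUBIC)
b=cv2.resize(s["image"][175:265,260:375],None,fx=3.45,fy=3.45,interpolation=cv2.INTER_CUBIC)
a=cv2.resize(t["image"][140:245,265:375],None,fx=3.6,fy=3.6,interpolation=cv2.INTER_CUBIC)
H=max(a.shape[0],b.shape[0]);pad=lambda i:cv2.copyMakeBorder(i,0,H-i.shape[0],0,0,0)
o=np.hstack([pad(a),pad(b)]);print(o.shape)
cv2.imwrite("pics/crop0.png",cv2.convertScaleAbs(o,alpha=1.3))
for n,d,(x0,y0,x1,y1) in(("top",t,(260,140,380,245)),("side",s,(260,170,375,265))):
    im=d["image"];h=cv2.cvtColor(im,cv2.COLOR_BGR2HSV)
    c=im[y0:y1,x0:x1].astype(int)
    for th in ((150,255) if n=="top" else (150,255),(100,255)):
        g=c.min(2);m=((g>th[0])).astype(np.uint8)
        cs,_=cv2.findContours(m,0,2)
        for k in cs:
            if cv2.contourArea(k)>80: 
                r=cv2.minAreaRect(k);print(n,th,cv2.contourArea(k),np.round(cv2.boxPoints(r)+[x0,y0],1).tolist())
# mat
im=t["image"];g=im.max(2);m=np.zeros_like(g);m[220:280,405:470]=(g[220:280,405:470]<55)
k=max(cv2.findContours(m,0,2)[0],key=cv2.contourArea);print("mat top",np.round(cv2.minAreaRect(k),1) if 0 else cv2.minAreaRect(k))
im=s["image"];g=im.max(2);m=np.zeros_like(g);m[173:208,398:448]=(g[173:208,398:448]<50)
k=max(cv2.findContours(m,0,2)[0],key=cv2.contourArea);print("mat side",cv2.minAreaRect(k))
E
```

```text
(378, 793, 3)
top (150, 255) 1151.5 [[323.5, 213.7], [335.9, 172.5], [363.8, 180.8], [351.4, 222.0]]
top (150, 255) 226.5 [[299.1, 184.5], [302.3, 172.7], [322.7, 178.3], [319.5, 190.1]]
top (100, 255) 12356.0 [[260.0, 140.0], [379.0, 140.0], [379.0, 244.0], [260.0, 244.0]]
side (100, 255) 180.0 [[293.6, 202.2], [315.2, 192.6], [319.3, 201.7], [297.7, 211.4]]
side (100, 255) 762.5 [[313.7, 192.6], [328.1, 174.7], [363.7, 203.1], [349.3, 221.1]]
mat top ((443.48077392578125, 230.40383911132812), (2.1572773456573486, 5.4912519454956055), 78.69007110595703)
mat side ((422.91180419921875, 189.85293579101562), (37.107948303222656, 19.645381927490234), 14.03624439239502)
```

View pics/crop0.png

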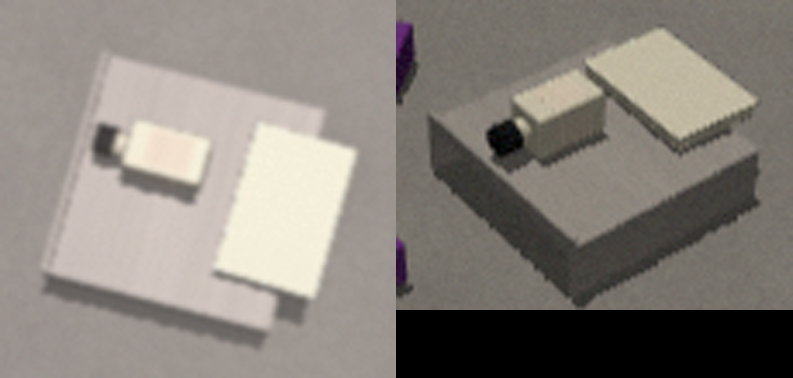

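The crop confirms it. The bottle is white with a black cap pointing at the lip, which is on the left in the top view (+y side). The plate overhangs the right-hand (-y) edge.

```bash
python3 - <<'E'
from h import *
t=load("top0.npz");s=load("side0.npz")
R=lambda x:np.round(x,4).tolist()
# plate centre: top-face quad triangulated
ct=[(323.5,213.7),(335.9,172.5),(363.8,180.8),(351.4,222.0)]
W=[onz(t,c,.066) for c in ct]; print("plate",[R(w[:2]) for w in W],R(np.mean(W,0)))
print("len",R([np.linalg.norm(W[i]-W[(i+1)%4]) for i in range(4)]), "yaw long",np.degrees(np.arctan2(*(W[1]-W[0])[[1,0]])))
# riser corners in crop
rc=np.array([(107,53),(325,108),(270,330),(43,272)])/3.6+[265,140]
for c,z in zip(rc,(.06,.05,.05,.06)): print("riser",R(onz(t,c,z)))
sc=np.array([(429-396,113),(577-396,243),(757-396,153)])/3.45+[260,175]
print("tri lip-front-corner etc:",[ (R(p),R(e)) for p,e in (tri(t,rc[3],s,sc[1]),tri(t,rc[2],s,sc[2]),tri(t,rc[0],s,sc[0]))])
sp=np.array([(663-396,28),(585-396,62),(683-396,137),(757-396,101)])/3.45+[260,175]
tp=np.array([(356,150),(258,123),(215,270),(313,297)])/3.6+[265,140]
for a,b in zip(tp,sp): p,e=tri(t,a,s,b);print("plate tri",R(p),R(e))
# bottle top corners: top view body
tb=np.array([(133,122),(210,137),(198,185),(122,172)])/3.6+[265,140]
for c in tb: print("bottle",R(onz(t,c,.09)))
capt=np.array((104,141))/3.6+[265,140];caps=np.array((505-396,138))/3.45+[260,175]
print("cap",R(onz(t,capt,.07)),tri(t,capt,s,caps))
# mat
for n,d,(x0,y0,x1,y1) in(("top",t,(405,220,470,280)),("side",s,(395,170,450,210))):
    g=d["image"][y0:y1,x0:x1].max(2);print(n,np.percentile(g,[1,20,50,80]))
    th,m=cv2.threshold(g,0,255,cv2.THRESH_BINARY_INV+cv2.THRESH_OTSU)
    k=max(cv2.findContours(m,0,2)[0],key=cv2.contourArea);r=cv2.minAreaRect(k);M=cv2.moments(k);c=np.array([M["m10"],M["m01"]])/M["m00"]+[x0,y0]
    print("mat",n,th,r,c,R(onz(d,c,.004)),[R(onz(d,b+[x0,y0],.004)[:2]) for b in cv2.boxPoints(r)])
# amber, cup
E
```

```text
plate [[0.5549, -0.0211], [0.6773, -0.0594], [0.6513, -0.1407], [0.5298, -0.1011]] [0.6033, -0.0806, 0.066]
len [0.1282, 0.0854, 0.1277, 0.0839] yaw long -17.383903261622994
riser [0.7349, 0.0621, 0.06]
riser [0.6884, -0.1181, 0.05]
riser [0.5042, -0.0685, 0.05]
riser [0.552, 0.114, 0.06]
tri lip-front-corner etc: [([0.5516, 0.1139, 0.0547], 0.0027), ([0.5051, -0.0689, 0.042], 0.0), ([0.737, 0.0626, 0.0542], 0.0009)]
plate tri [0.648, -0.1417, 0.0634] 0.0026
plate tri [0.6727, -0.062, 0.0619] 0.0011
plate tri [0.5503, -0.025, 0.0652] 0.0021
plate tri [0.5283, -0.103, 0.0631] 0.0009
bottle [0.6682, 0.0399, 0.09]
bottle [0.6551, -0.0217, 0.09]
bottle [0.6159, -0.0116, 0.09]
bottle [0.6272, 0.0489, 0.09]
cap [0.6576, 0.0642, 0.07] (array([0.65753276, 0.06409134, 0.06870401]), np.float64(0.0007674996404320817))
top [ 55.  63. 116. 118.]
mat top 89.0 ((30.329513549804688, 28.686248779296875), (38.11248779296875, 36.23898696899414), 74.47589111328125) [435.28105853 248.6330335 ] [0.4556, -0.354, 0.004] [[0.4966, -0.2891], [0.5246, -0.3958], [0.4148, -0.4185], [0.3876, -0.3133]]
side [15. 23. 90. 92.]
mat side 56.0 ((27.94117546081543, 19.735294342041016), (37.107948303222656, 19.887920379638672), 14.03624439239502) [423.10319917 189.9871001 ] [0.4526, -0.35, 0.004] [[0.4931, -0.2859], [0.5303, -0.3937], [0.4126, -0.4185], [0.3832, -0.3119]]
```

```bash
cat >> h.py <<'E'
RC=np.array([.6206,-.0026]);RY=np.radians(74.9)
rx=np.array([np.cos(RY),np.sin(RY),0]);ry=np.array([-rx[1],rx[0],0]);Z=np.array([0,0,1.])
def rot(z,y):  # tool rotation from approach and closing directions
    z=np.asarray(z,float)/np.linalg.norm(z);y=np.asarray(y,float);y=y-z*(y@z);y/=np.linalg.norm(y)
    return np.c_[np.cross(y,z),y,z]
def yaw(deg): a=np.radians(deg);return np.array([np.cos(a),np.sin(a),0])
def tcp(grasp,R): return np.asarray(grasp)+.019*R[:,2]
E
python3 - <<'E'
from h import *
from station import *
ik=inverse_kinematics
f=lambda q: None if q is None else np.round(q,2).tolist()
u=yaw(78.7);foot=np.array([.6355,-.0167,0])
g=foot+.038*u+[0,0,.074]
for al in (20,30,40):
    a=np.radians(al);zt=-u*np.sin(a)-Z*np.cos(a)
    for s in(1,-1):
        R=rot(zt,s*np.cross(Z,u));print("pick",al,s,f(ik(tcp(g,R),R)),f(ik(tcp(g+[0,0,.12],R),R)))
m=np.array([.4545,-.352,.043])
for al in(20,30,40):
  for az in(-80,-40,0,40,80):
    for s in(1,-1):
        a=np.radians(al);v=yaw(az);R=rot(v*np.cos(a)-Z*np.sin(a),s*np.cross(Z,v));q=ik(tcp(m,R),R);q2=ik(tcp(m+[0,0,.15],R),R)
        if q is not None: print("place",al,az,s,f(q),f(q2))
e=np.array([.5906,-.1209,0])
for pitch in(0,10,20,30):
  for az in(72.4,):
    for s in(1,-1):
      for h in(.062,.2):
        a=np.radians(pitch);v=yaw(az);R=rot(v*np.cos(a)-Z*np.sin(a),s*Z);p=e+.022*v+[0,0,h]
        print("plate",pitch,s,h,f(ik(p,R)))
print(state()["time"])
E
```

```text
pick 20 1 [0.34, 1.07, -1.23, 1.55, 1.15, 1.61, 1.88] [0.33, 0.91, -1.23, 1.44, 1.01, 1.7, 2.02]
pick 20 -1 [0.04, 0.81, -0.5, 1.56, 0.72, 1.16, -0.96] [0.12, 0.72, -0.67, 1.44, 0.7, 1.41, -0.89]
pick 30 1 [0.25, 1.13, -1.23, 1.5, 1.23, 1.8, 1.83] [0.24, 0.97, -1.23, 1.4, 1.11, 1.88, 1.97]
pick 30 -1 [-0.04, 0.87, -0.49, 1.5, 0.81, 1.33, -1.05] [0.04, 0.77, -0.66, 1.4, 0.81, 1.56, -0.97]
pick 40 1 [0.11, 1.11, -1.03, 1.44, 1.19, 1.83, 1.85] [0.1, 0.95, -1.03, 1.36, 1.1, 1.92, 1.99]
pick 40 -1 [-0.11, 0.94, -0.49, 1.45, 0.89, 1.49, -1.11] [-0.04, 0.84, -0.65, 1.36, 0.91, 1.71, -1.02]
place 20 -80 1 [-0.2, 1.11, 0.35, 2.36, 1.94, 1.0, -1.98] [-0.03, 0.69, 0.09, 2.37, 1.76, 1.15, -1.5]
place 20 -80 -1 [0.45, 1.15, -0.63, 2.35, 1.83, 1.84, 1.48] [-0.32, 0.78, 0.55, 2.37, 1.84, 0.84, 1.53]
place 20 0 1 [1.86, 1.51, -1.23, 2.41, 3.14, 0.55, 0.04] [1.85, 1.02, -1.23, 2.42, 3.5, 0.46, -0.72]
place 20 0 -1 [1.78, 1.37, -1.03, 2.41, 3.53, 0.61, 2.75] [1.85, 1.02, -1.23, 2.42, 3.5, 0.46, 2.42]
place 20 40 1 [1.1, 1.06, 0.11, 1.84, -1.24, 1.39, -1.78] [1.01, 0.82, 0.26, 1.85, -1.23, 1.56, -1.97]
[... 2235 characters left out ...]
4, -0.36, 0.94, 2.13]
plate 10 1 0.2 [1.24, 1.19, -1.07, 1.67, -0.49, 1.01, 2.05]
plate 10 -1 0.062 [0.95, 1.19, -0.45, 1.64, -0.9, 1.23, -0.53]
plate 10 -1 0.2 [0.91, 0.95, -0.38, 1.68, -0.99, 1.38, -0.63]
plate 20 1 0.062 [1.21, 1.31, -1.05, 1.68, -0.22, 0.85, 1.98]
plate 20 1 0.2 [1.23, 1.1, -1.11, 1.68, -0.36, 0.96, 1.9]
plate 20 -1 0.062 [0.93, 1.08, -0.46, 1.69, -0.84, 1.1, -0.61]
plate 20 -1 0.2 [0.88, 0.85, -0.36, 1.68, -0.92, 1.29, -0.72]
plate 30 1 0.062 [1.18, 1.21, -1.06, 1.72, -0.1, 0.78, 1.82]
plate 30 1 0.2 [1.21, 1.01, -1.13, 1.68, -0.22, 0.93, 1.74]
plate 30 -1 0.062 [0.9, 0.99, -0.47, 1.72, -0.76, 0.98, -0.72]
plate 30 -1 0.2 [0.84, 0.76, -0.36, 1.68, -0.83, 1.2, -0.83]
0.1
```

```bash
python3 - <<'E'
from h import *
t=load("top0.npz");s=load("side0.npz")
R=lambda x:np.round(x,3).tolist()
print("amber",R(onz(t,(454,195),.06)),R(onz(s,(390,168),.0)), tri(t,(456,190),s,(392,142)))
print("pump",R(onz(t,(578,257),.06)),R(onz(s,(477,150),0)))
print("scope base corners",[R(onz(s,c,0)) for c in((528,193),(520,165),(600,193))],"top pix", R(onz(s,(560,90),.25)))
print("red",R(onz(t,(535,155),0)),"cup",R(onz(t,(188,257),.09)))
E
```

```text
amber [0.607, -0.404, 0.06] [0.602, -0.405, 0.0] (array([ 0.60927785, -0.39877807,  0.10284884]), np.float64(0.007611103618428479))
pump [0.423, -0.744, 0.06] [0.403, -0.712, 0.0]
scope base corners [[0.177, -0.548, 0.0], [0.245, -0.705, 0.0], [-0.012, -0.693, 0.0]] top pix [0.22, -0.809, 0.25]
red [0.743, -0.684, 0.0] cup [0.433, 0.359, 0.09]
```

```bash
cat >> h.py <<'E'
U=yaw(78.7);FOOT=np.array([.6355,-.0167,0]);AL=np.radians(30)
RP=rot(-U*np.sin(AL)-Z*np.cos(AL),-np.cross(Z,U))
GP=FOOT+.038*U+[0,0,.074]
E
python3 - <<'E'
from h import *
from station import *
p=tcp(GP,RP); back=-RP[:,2]
reach(p+.12*back,RP); print(state()["time"],np.round(state()["q"],2))
for n in("side","top"):
    d=get_image(n);np.savez(f"{n}1.npz",**d)
    u,v=proj(d,p).astype(int);c=d["image"][max(v-100,0):v+60,max(u-110,0):u+110];c=cv2.resize(c,None,fx=1.8,fy=1.8,interpolation=cv2.INTER_CUBIC);globals()[n]=c
h=min(side.shape[0],top.shape[0]);cv2.imwrite("pics/pick1.png",np.hstack([side[:h],top[:h]]))
E
```

```text
2.975 [-0.02  0.85 -0.75  1.32  0.86  1.64 -1.05]
```

View pics/pick1.png

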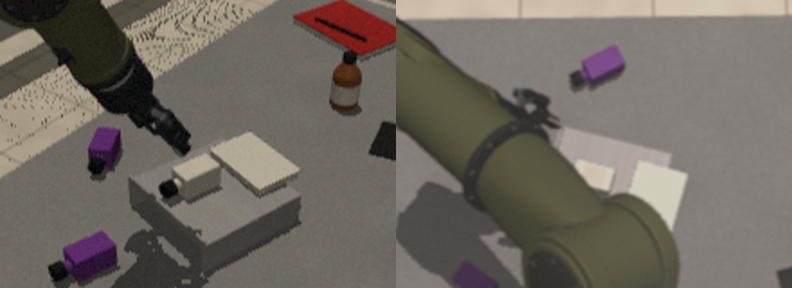

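The gripper is lined up with the white bottle, tilted towards the cap and clear of the plate. Now the grasp.

```bash
python3 - <<'E'
from h import *
from station import *
p=tcp(GP,RP); back=-RP[:,2]
move_straight(p+.03*back,speed=.12)
move_straight(p,speed=.05); s=state();print("F",np.round(s["force"],1),np.round(s["eef_pos"]-p,4))
close(50); s=state();print("w",s["gripper_width"],s["gripper_force"],np.round(s["force"],1))
move_straight(p+[0,0,.10],speed=.12); s=state();print("w",s["gripper_width"],np.round(s["force"],1),s["time"])
d=get_image("side");np.savez("side2.npz",**d)
u,v=proj(d,s["eef_pos"]).astype(int);c=d["image"][max(v-90,0):v+70,max(u-90,0):u+90];cv2.imwrite("pics/lift.png",cv2.resize(c,None,fx=3,fy=3,interpolation=cv2.INTER_CUBIC))
# feasible placing configurations
for az in(60,70,80,90,100):
    v=yaw(az);R=rot(v*np.cos(AL)-Z*np.sin(AL),-np.cross(Z,v));m=np.array([.452,-.354,.043])
    print(az,[None if q is None else np.round(q,2).tolist() for q in(inverse_kinematics(tcp(m+[0,0,h],R),R) for h in(.003,.12))])
E
```

```text
F [-0.6 -0.1  0.3] [0.0001 0.0002 0.    ]
w 0.03933244471688453 50.46026408672333 [-0.1  0.8  4.1]
w 0.03970688746478673 [-0.8  0.5 -0.8] 6.2
60 [[1.58, 1.26, -1.03, 1.6, -0.01, 1.03, 0.33], [1.67, 1.26, -1.38, 1.58, 0.18, 1.16, -0.02]]
70 [[1.59, 1.49, -1.41, 1.47, 0.4, 1.32, 0.03], [1.57, 1.23, -1.29, 1.45, 0.11, 1.35, 0.13]]
80 [[1.49, 1.45, -1.32, 1.34, 0.34, 1.48, 0.19], [1.5, 1.29, -1.36, 1.33, 0.2, 1.55, 0.14]]
90 [[1.4, 1.45, -1.3, 1.23, 0.34, 1.65, 0.29], [1.39, 1.28, -1.28, 1.21, 0.19, 1.71, 0.27]]
100 [[1.3, 1.44, -1.24, 1.12, 0.35, 1.79, 0.41], [1.3, 1.28, -1.24, 1.1, 0.21, 1.87, 0.37]]
```

View pics/lift.png

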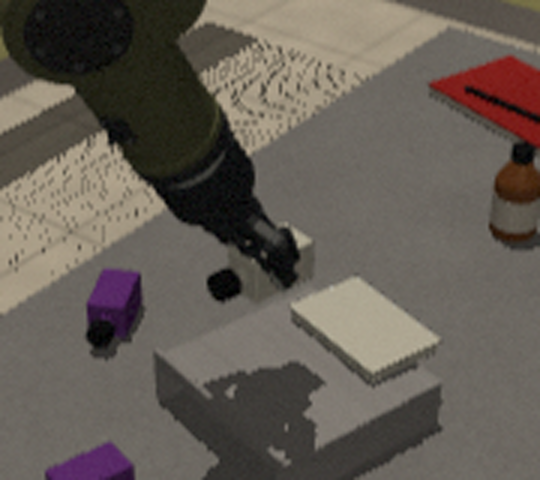

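The bottle hangs level in the grip at (265,265) in this crop, cap to the left at (222,285). On to the mat, turning it cap-up on the way.

```bash
cat >> h.py <<'E'
MAT=np.array([.4545,-.352,.004]);TGT=np.array([.446,-.350,.004])
V=yaw(65);RL=rot(V*np.cos(AL)-Z*np.sin(AL),-np.cross(Z,V))
REL=RP.T@(FOOT+[0,0,.070]-tcp(GP,RP))      # foot in the tool frame
PL=TGT-RL@REL                               # TCP with the foot on the mat
E
python3 - <<'E'
from h import *
from station import *
s=state();move_straight(s["eef_pos"]+[0,0,.08],speed=.2)
set_joints([1.41,.93,-.74,1.51,-.43,1.32,.59]);s=state();print(np.round(s["eef_pos"],3),np.round(s["tcp_rot"],2).tolist(),np.round(RL,2).tolist())
reach(PL+[0,0,.06],RL);s=state();print(s["time"],np.round(s["q"],2),s["gripper_width"],np.round(s["force"],1))
o=[]
for n in("side","top"):
    d=get_image(n);np.savez(f"{n}3.npz",**d)
    u,v=proj(d,TGT).astype(int);c=d["image"][max(v-100,0):v+60,max(u-110,0):u+110];o.append(cv2.resize(c,None,fx=1.8,fy=1.8,interpolation=cv2.INTER_CUBIC))
h=min(i.shape[0] for i in o);cv2.imwrite("pics/place3.png",np.hstack([i[:h] for i in o]))
E
```

```text
[ 0.477 -0.324  0.197] [[0.16, 0.91, 0.38], [0.45, -0.4, 0.8], [0.88, 0.05, -0.48]] [[0.21, 0.91, 0.37], [0.45, -0.42, 0.78], [0.87, 0.0, -0.5]]
8.8417 [ 1.41  1.04 -0.68  1.55 -0.36  1.23  0.65] 0.039665209340820705 [ 0.2 -0.1 -0.2]
```

View pics/place3.png

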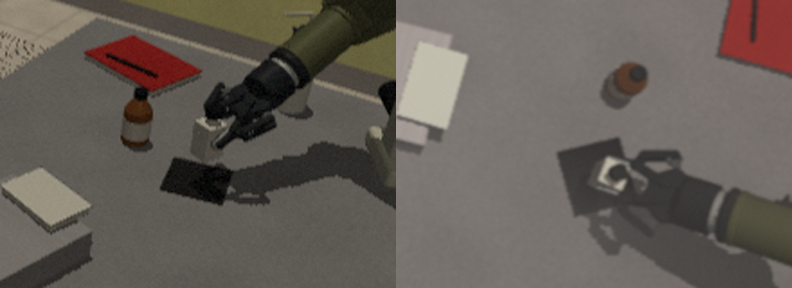

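The bottle is upright, cap up, over the mat (top crop 612,175). Now lower it until it touches.

```bash
python3 - <<'E'
from h import *
from station import *
move_straight(PL+[0,0,.006],speed=.08)
f0=state()["force"][2]
for dz in np.arange(.005,-.0085,-.001):
    move_straight(PL+[0,0,dz],speed=.02);f=state()["force"][2]
    if f-f0>3: break
print("contact dz",dz,f-f0)
dwell(.3)
open_gripper();s=state();print(s["gripper_width"],s["time"])
move_straight(s["eef_pos"]-.13*RL[:,2],speed=.12)
move_straight(state()["eef_pos"]+[0,0,.15],speed=.25)
o=[]
for n in("side","top"):
    d=get_image(n);np.savez(f"{n}4.npz",**d)
    u,v=proj(d,TGT).astype(int);c=d["image"][max(v-100,0):v+60,max(u-110,0):u+110];o.append(cv2.resize(c,None,fx=1.8,fy=1.8,interpolation=cv2.INTER_CUBIC))
h=min(i.shape[0] for i in o);cv2.imwrite("pics/place4.png",np.hstack([i[:h] for i in o]))
# plate-gripping configuration
print(state()["time"],np.round(state()["q"],2))
e=np.array([.5906,-.1209,0])
for az in(72.4,78):
  for pt in(0,8):
   for s_ in(1,-1):
    a=np.radians(pt);v=yaw(az);R=rot(v*np.cos(a)-Z*np.sin(a),s_*Z)
    print(az,pt,s_,[None if q is None else np.round(q,2).tolist() for q in(inverse_kinematics(e+[0,0,h]+b*v,R) for h,b in((.3,-.1),(.065,.022),(.2,.022)))])
E
```

```text
contact dz 0.002 7.828377911140288
0.08547608971966533 11.5833
13.6667 [ 1.48  0.94 -0.67  1.22 -0.38  1.65  0.52]
72.4 0 1 [[1.4, 1.28, -1.27, 1.47, -0.41, 1.29, 1.83], [1.27, 1.58, -1.15, 1.59, -0.27, 1.0, 2.08], [1.29, 1.4, -1.24, 1.66, -0.38, 0.99, 1.98]]
72.4 0 -1 [[1.07, 0.96, -0.4, 1.48, -0.98, 1.7, -0.79], [0.97, 1.29, -0.47, 1.6, -0.93, 1.35, -0.48], [0.97, 1.07, -0.48, 1.67, -1.01, 1.42, -0.59]]
72.4 8 1 [[1.4, 1.19, -1.25, 1.46, -0.35, 1.29, 1.79], [1.26, 1.49, -1.14, 1.63, -0.22, 0.93, 2.01], [1.29, 1.3, -1.23, 1.67, -0.33, 0.96, 1.91]]
72.4 8 -1 [[1.05, 0.9, -0.38, 1.47, -0.92, 1.65, -0.83], [0.95, 1.2, -0.46, 1.64, -0.9, 1.25, -0.52], [0.96, 0.99, -0.46, 1.67, -0.96, 1.35, -0.65]]
78 0 1 [[1.33, 1.3, -1.27, 1.35, -0.37, 1.43, 1.79], [1.22, 1.59, -1.16, 1.5, -0.22, 1.13, 2.03], [1.25, 1.41, -1.24, 1.57, -0.34, 1.12, 1.93]]
78 0 -1 [[1.02, 1.01, -0.4, 1.35, -0.94, 1.79, -0.85], [0.92, 1.3, -0.45, 1.51, -0.87, 1.44, -0.54], [0.93, 1.09, -0.46, 1.58, -0.95, 1.51, -0.65]]
78 8 1 [[1.32, 1.22, -1.25, 1.34, -0.31, 1.42, 1.76], [1.22, 1.49, -1.14, 1.54, -0.17, 1.06, 1.98], [1.24, 1.31, -1.23, 1.58, -0.29, 1.09, 1.88]]
78 8 -1 [[1.0, 0.94, -0.38, 1.34, -0.88, 1.75, -0.88], [0.91, 1.22, -0.43, 1.55, -0.84, 1.35, -0.57], [0.92, 1.01, -0.44, 1.59, -0.9, 1.44, -0.69]]
```

View pics/place4.png

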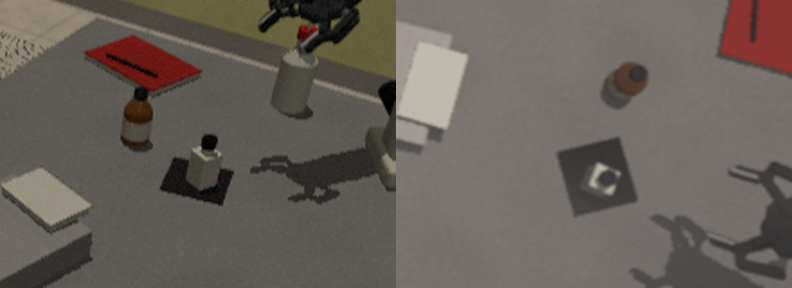

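The bottle stands in the mat's middle, cap up (side crop 205,165; top crop 602,180). For the plate I'll come in almost level along riser x, between bottle and amber, and check clearance at a half-lowered pose first.

```bash
cat >> h.py <<'E'
PT=np.radians(10);E0=np.array([.5906,-.1209,0])
RG=rot(rx*np.cos(PT)-Z*np.sin(PT),-Z)
# TCP: 24 mm inside the edge; grasp point on the mid-plane of the plate once tilted about its far edge
GZ=.05+.061*np.sin(PT)+.008*np.cos(PT)
PG=E0+.024*np.cos(PT)*rx+[0,0,GZ]
E
python3 - <<'E'
from h import *
from station import *
print(np.round(PG,4))
pre=PG-.075*RG[:,2]
reach(pre+[0,0,.22],RG);print(state()["time"],np.round(state()["q"],2))
move_straight(pre+[0,0,.09],speed=.2);print(state()["time"],np.round(state()["q"],2))
o=[]
for n in("side","top"):
    d=get_image(n);np.savez(f"{n}5.npz",**d)
    u,v=proj(d,TGT).astype(int);u=max(min(u,530),0) ;c=d["image"][max(v-110,0):v+60,u-150:u+70];o.append(cv2.resize(c,None,fx=1.8,fy=1.8,interpolation=cv2.INTER_CUBIC))
h=min(i.shape[0] for i in o);cv2.imwrite("pics/pre5.png",np.hstack([i[:h] for i in o]))
E
```

```text
[ 0.5968 -0.0981  0.0685]
14.9 [ 0.99  0.87 -0.4   1.5  -0.91  1.6  -0.84]
15.7 [ 0.98  1.04 -0.38  1.53 -0.86  1.49 -0.68]
```

View pics/pre5.png

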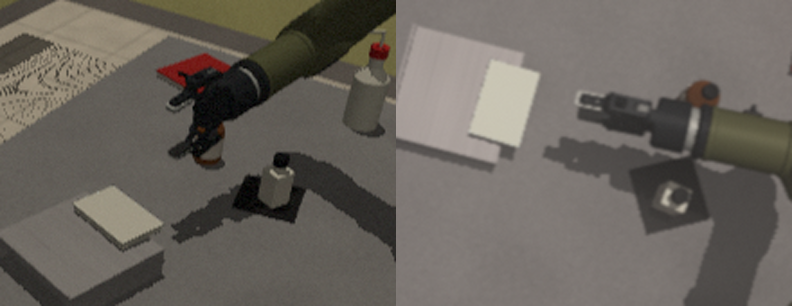

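The gripper comes in level with the plate's overhanging edge, and the arm passes between amber (703,93) and the bottle (675,195). I calculate about 20 mm clearance on each side. Going in to grip.

```bash
python3 - <<'E'
from h import *
from station import *
pre=PG-.075*RG[:,2]
lvl=PG-.075*rx
move_straight(pre,speed=.1)
move_straight(lvl,speed=.05);f0=state()["force"]
for b in(.05,.03,.015,.005,0):
    move_straight(PG-b*rx,speed=.06);f=state()["force"]-f0;print(b,np.round(f,1))
    if np.linalg.norm(f)>6: break
close(40);s=state();print("w",s["gripper_width"],s["gripper_force"],np.round(s["force"]-f0,1),s["time"])
move_straight(s["eef_pos"]+[0,0,.03],speed=.06);s=state();print("w",s["gripper_width"],np.round(s["force"]-f0,1),s["time"])
o=[]
for n in("side","top"):
    d=get_image(n);np.savez(f"{n}6.npz",**d)
    u,v=proj(d,PG).astype(int);c=d["image"][max(v-80,0):v+70,u-80:u+110];o.append(cv2.resize(c,None,fx=2.1,fy=2.1,interpolation=cv2.INTER_CUBIC))
h=min(i.shape[0] for i in o);cv2.imwrite("pics/grip6.png",np.hstack([i[:h] for i in o]))
E
```

```text
0.05 [-0.2 -1.6 -0.2]
0.03 [ 0.2 -1.1  0.5]
0.015 [ 0.1 -0.6 -0.2]
0.005 [ 0.3 -1.1  0.1]
0 [ 0.4 -1.3 -0. ]
w 0.015184171169007896 42.64092743396759 [ 0.5 -1.8  1.3] 19.9167
w 0.015146056772556208 [ 0.4 -0.1 -2.2] 20.5667
```

View pics/grip6.png

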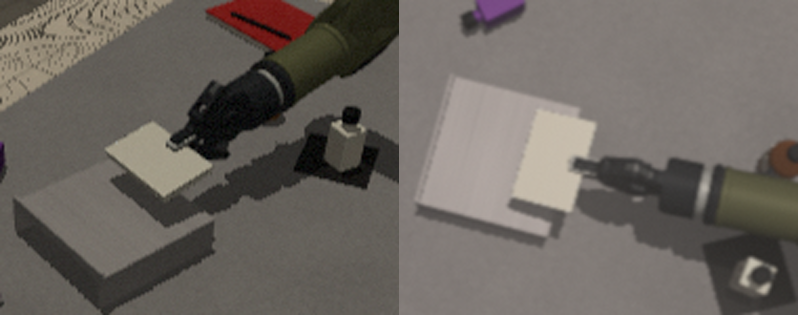

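The plate is clamped at mid-edge and lifted parallel to the fingers. Now raise it, roll half a turn about the tool axis, and set it down where it came from.

```bash
cat >> h.py <<'E'
RF=rot(RG[:,2],Z)
E
python3 - <<'E'
from h import *
from station import *
move_straight(state()["eef_pos"]+[0,0,.13],speed=.2)
s=state();q=np.array(s["q"]);print(np.round(q,2))
q[6]+=np.pi if q[6]<-.3 else -np.pi
assert abs(q[6])<2.85
for k in (1/2,1): 
    qq=np.array(q);qq[6]=s["q"][6]+(q[6]-s["q"][6])*k;set_joints(qq)
P=PG-.002*rx
move_straight(P+[0,0,.13],RF,speed=.15)
move_straight(P+[0,0,.012],RF,speed=.15);s=state();f0=s["force"];print(s["time"],s["gripper_width"],np.round(s["q"],2))
for dz in np.arange(.010,-.004,-.002):
    move_straight(P+[0,0,dz],speed=.03);f=state()["force"]-f0
    if np.linalg.norm(f)>3: break
print(dz,np.round(f,1))
o=[]
for n in("side","top"):
    d=get_image(n);np.savez(f"{n}7.npz",**d)
    u,v=proj(d,PG).astype(int);c=d["image"][max(v-80,0):v+70,u-80:u+110];o.append(cv2.resize(c,None,fx=2.1,fy=2.1,interpolation=cv2.INTER_CUBIC))
h=min(i.shape[0] for i in o);cv2.imwrite("pics/flip7.png",np.hstack([i[:h] for i in o]))
E
```

```text
[ 0.92  0.93 -0.43  1.64 -0.94  1.41 -0.71]
25.5417 0.015119561604457595 [ 0.91  1.15 -0.4   1.61 -0.9   1.31  2.6 ]
0.0 [-1.5 -1.   5. ]
```

View pics/flip7.png

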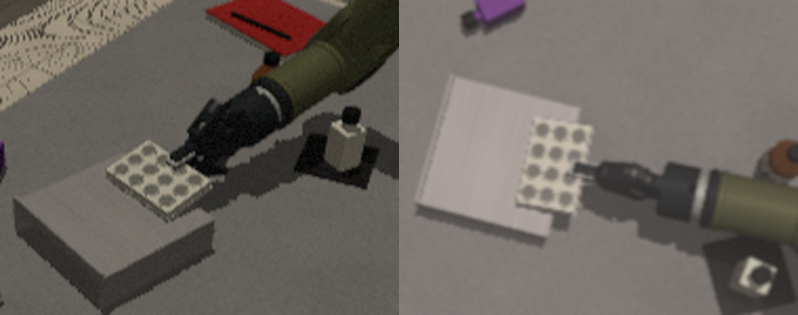

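The plate is wells up, with its far edge on the deck and its near edge still overhanging. Release, back out, then push it home with closed fingers from behind.

```bash
python3 - <<'E'
from h import *
from station import *
dwell(.2);open_gripper();dwell(.2)
p=state()["eef_pos"]
move_straight(p-.08*rx,speed=.12)
move_straight(p-.08*rx+[0,0,.2],speed=.3)
t=get_image("top");np.savez("top8.npz",**t)
g=t["image"].min(2);m=np.zeros_like(g);m[150:240,285:375]=(g[150:240,285:375]>150)*255
m=cv2.morphologyEx(m,cv2.MORPH_CLOSE,np.ones((9,9)));k=max(cv2.findContours(m,0,2)[0],key=cv2.contourArea)
W=np.array([onz(t,c,.066) for c in cv2.boxPoints(cv2.minAreaRect(k))]);c=W.mean(0)
i=max(range(4),key=lambda i:np.linalg.norm(W[i]-W[i-1]));l=W[i]-W[i-1]
r=c[:2]-RC;cy=r@ry[:2];print("plate riser xy",r@rx[:2],cy,"size",cv2.minAreaRect(k)[1],"yaw rel",(np.degrees(np.arctan2(l[1],l[0]))-np.degrees(RY)-90+90)%180-90)
close(30)
base=np.array([*RC,0])+cy*ry
best=None
for s_ in(1,-1):
    R=rot(-Z,s_*ry);q=inverse_kinematics(base-.17*rx+[0,0,.16],R)
    if q is not None:
        n=np.max(np.abs(np.array(q)-state()["q"]));print(s_,np.round(q,2),n)
        if best is None or n<best[0]: best=(n,R,s_)
R=best[1];reach(base-.17*rx+[0,0,.16],R);print(state()["time"],np.round(state()["q"],2),best[2])
np.savez("push.npz",R=R,cy=cy)
E
```

```text
plate riser xy -0.01737991621870318 0.0033516237983485827 size (71.49832153320312, 61.10709762573242) yaw rel -89.59337759469025
1 [ 0.5   0.54 -0.41  1.68  0.25  0.97  2.88] 1.1417175651757603
-1 [-0.01  0.55  0.41  1.69 -0.26  0.96  0.23] 2.1136868782448675
31.7333 [ 0.5   0.54 -0.4   1.68  0.25  0.97  2.88] 1
```

```bash
cat >> h.py <<'E'
def plate(t,verbose=True):
    x0,y0,x1,y1=270,145,375,240
    c=t["image"][y0:y1,x0:x1].astype(int)
    m=((c[...,2]-c[...,0]>12)&(c.max(2)>150)).astype(np.uint8)
    m=cv2.morphologyEx(m,cv2.MORPH_CLOSE,np.ones((5,5)));m=cv2.morphologyEx(m,cv2.MORPH_OPEN,np.ones((3,3)))
    k=max(cv2.findContours(m,0,2)[0],key=cv2.contourArea);r=cv2.minAreaRect(k)
    W=np.array([onz(t,b+[x0,y0],.066) for b in cv2.boxPoints(r)]);p=W.mean(0)[:2]-RC
    i=max(range(4),key=lambda i:np.linalg.norm(W[i]-W[i-1]));l=W[i]-W[i-1]
    L=sorted(np.linalg.norm(W[j]-W[j-1]) for j in range(4))
    return dict(x=p@rx[:2],y=p@ry[:2],yaw=(np.degrees(np.arctan2(l[1],l[0])-RY)+0)%180-90,size=np.round(L,4),area=cv2.contourArea(k))
E
python3 - <<'E'
from h import *
for n in("top0","top8"):
    t=load(n+".npz");print(n,plate(t))
    for name,p in(("plate",proj(t,[.6033,-.0806,.066])),("deck",proj(t,[.60,.0,.05])),("edge",proj(t,np.r_[RC,.066]-.115*rx))): print(name,np.round(p),t["image"][int(p[1]),int(p[0])])
E
```

```text
top0 {'x': np.float64(-0.017462780807709462), 'y': np.float64(0.002153979062531516), 'yaw': np.float64(88.48744131564638), 'size': array([0.1844, 0.1861, 0.2093, 0.215 ]), 'area': 3775.0}
plate [344. 197.] [169 184 188]
deck [316. 200.] [148 152 160]
edge [355. 201.] [169 184 188]
top8 {'x': np.float64(-0.013125809825323478), 'y': np.float64(0.002159548003995751), 'yaw': np.float64(89.31403359532584), 'size': array([0.1855, 0.1872, 0.2156, 0.2215]), 'area': 4117.5}
plate [344. 197.] [175 191 195]
deck [316. 200.] [155 159 169]
edge [355. 201.] [178 194 198]
```

```bash
sed -i 's/m=((c\[...,2\]-c\[...,0\]>12)&(c.max(2)>150))/m=((c[...,1]-c[...,0]>9)\&(c.max(2)>110))/' h.py
python3 - <<'E'
from h import *
for n in("top0","top8"): print(n,plate(load(n+".npz")))
from station import *
P=plate(load("top8.npz"));cy=P["y"] if abs(P["y"])<.02 else 0.
R=rot(-Z,-ry);b=np.array([*RC,0])+cy*ry-.165*rx
reach(b+[0,0,.16],R);print(state()["time"],np.round(state()["q"],2))
print([None if q is None else np.round(q,2).tolist() for q in(inverse_kinematics(b+[0,0,.057],R),inverse_kinematics(b+.17*rx+[0,0,.057],R))])
E
```

```text
top0 {'x': np.float64(-0.08072295878904413), 'y': np.float64(-0.0022551254382748367), 'yaw': np.float64(-1.9395173967356811), 'size': array([0.0837, 0.0853, 0.1276, 0.1281]), 'area': 1163.0}
top8 {'x': np.float64(-0.07891929122786381), 'y': np.float64(-0.0020688397197776414), 'yaw': np.float64(2.4773421682938306), 'size': array([0.0821, 0.0836, 0.1241, 0.1245]), 'area': 1111.5}
33.975 [-0.05  0.57  0.46  1.67 -0.29  0.97  0.25]
[[-0.01, 0.69, 0.4, 1.78, -0.37, 0.75, 0.32], [-0.28, 0.71, 0.4, 1.71, -0.37, 0.79, 0.04]]
```

```bash
python3 - <<'E'
from h import *
from station import *
cy=-.0021;R=rot(-Z,-ry)
P=lambda x,z:np.array([*RC,0])+cy*ry+x*rx+[0,0,z]
move_straight(P(-.165,.057),speed=.15)
move_straight(P(-.14,.057),speed=.08);f0=state()["force"]
move_straight(P(-.03,.057),speed=.06);f=state()["force"]-f0;print("pushing",np.round(f,1),round(f@rx,2),state()["time"])
for x in np.arange(-.027,.013,.002):
    move_straight(P(x,.057),speed=.03);f=(state()["force"]-f0)@rx
    if abs(f)>7: break
print("stop x",x,"f",f)
move_straight(P(x-.02,.057),speed=.1);move_straight(P(x-.1,.2),speed=.25)
reach(P(-.25,.25),R)
t=get_image("top");np.savez("top9.npz",**t);print(state()["time"],plate(t))
s=get_image("side");np.savez("side9.npz",**s)
E
```

```text
pushing [-0.   1.2  0.7] 1.15 37.25
stop x 0.0009999999999999766 f -11.142108577086498
42.8917 {'x': np.float64(0.04992829127328487), 'y': np.float64(-0.003767229059205399), 'yaw': np.float64(0.24887867894496196), 'size': array([0.0817, 0.0832, 0.124 , 0.1245]), 'area': 1075.5}
```

```bash
python3 - <<'E'
from h import *
t=load("top9.npz");s=load("side9.npz")
for n,d in(("top",t),("side",s)):
    a=load(f"{n}4.npz")["image"].astype(int);b=d["image"].astype(int)
    u,v=proj(d,TGT+[0,0,.045]).astype(int);sl=np.s_[v-22:v+22,u-18:u+18]
    for i in(a,b):
        m=(i[sl].min(2)>(130 if n=="top" else 80)).astype(np.uint8);M=cv2.moments(m);print(n,M["m00"],M["m10"]/max(M["m00"],1)+u-18,M["m01"]/max(M["m00"],1)+v-22)
# plate in side view: near/far corners predicted from a flat plate at (x,y) vs mask
i=s["image"].astype(int);x0,y0,x1,y1=255,165,380,270;c=i[y0:y1,x0:x1]
m=((c[...,1]-c[...,0]>7)&(c.max(2)>75)).astype(np.uint8);m=cv2.morphologyEx(m,cv2.MORPH_CLOSE,np.ones((5,5)))
k=max(cv2.findContours(m,0,2)[0],key=cv2.contourArea);h=cv2.convexHull(k)[:,0]+[x0,y0]
print("mask bbox",h.min(0),h.max(0))
pr=np.array([proj(s,np.r_[RC,z]+(.0485+a*.0425)*rx+(-.003+b*.064)*ry) for a in(1,-1) for b in(1,-1) for z in(.05,.066)])
print("pred bbox",np.round(pr.min(0)),np.round(pr.max(0)))
E
```

```text
top 55.0 436.6727272727273 249.12727272727273
top 14.0 442.7142857142857 255.42857142857144
side 723.0 427.9488243430152 169.7911479944675
side 739.0 427.83355886332885 169.82949932341
mask bbox [255 165] [379 244]
pred bbox [276. 198.] [330. 238.]
```

```bash
python3 -c "
from station import *
print(hand_in(),state()['time'])"
```

```text
the job is handed in; nothing more can be done
the job is handed in; nothing more can be done
```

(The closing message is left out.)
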